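# Clamp two cheese wedges head to tail, to the clutch's first slip

### The job

Get the cheese ready for slicing: lay the wedge that stands on the chopping board flat in the cheese clamp beside the wedge already there, head to tail, so that the two make one block with parallel sides and level ends. Then turn the knob clockwise to close the jaw on the block and stop as soon as its clutch slips (an eighth of a turn of slipping bruises the cheese); let go with the block snug and square between jaw and fence. Do not shift the other things about.

Things in the scene. Friction and masses are not known exactly. Their poses are not given: they have to be found in the camera images.
- clamp: Cheese clamp, fixed: wooden board 180 mm (x), y from -195 to +175 mm, floor at z=14 mm (top of the board), z up. Left: steel fence 140 long, 36 high, inner face at y=+135 mm. Right: gear housing 136 x 50 mm, 32 high, middle at y=-90, with the knob on top. Between them the steel jaw, its face parallel to the fence, slides to +y as it closes.
- jaw: Sliding steel jaw, 130 mm long (x), 36 high, 10 thick, with rods and a rack behind it; origin in the middle of its face (towards the fence) at the clamp's floor, axes like the clamp's. It starts at y=-17 to -5 mm in the clamp's frame; on a well packed block (83 mm wide) it stops near y=+52. It stays where it is left.
- clutch (a joint): Slip of the knob against its drive in rad, 0 at the start. It stays 0 while the jaw moves freely: then one radian of the knob clockwise (seen from above) moves the jaw 20 mm to +y, at a torque of about 0.1 N m. It grows as the knob is turned on clockwise after the jaw has stopped, at a steady 0.30 N m.
- knob (a point): Centre of the knob's grip, on its vertical axis (52 mm above the clamp's floor, at clamp x=+10, y=-90 mm). Round black fluted knob, 45 mm across, from 37 to 67 mm above the clamp's floor, with a bar and a steel dot on its top; the housing under it ends 32 mm above the clamp's floor. Turns without end.
- wedge_in: Loose wedge of hard cheese that lies in the clamp against the fence: 130 mm long, 62 wide at the brown rind end, 22 at the thin end, 48 thick, sides slanting equally. Origin at its centre, x towards the thin end, y across its width, z through its thickness. One slanting side lies along the fence (x turned about 0.15 rad from the clamp's x).
- wedge_in_thin (a point): Middle of the thin end of the wedge in the clamp, 65 mm from its origin.
- wedge_out: The other wedge, alike (130 long, 62 to 22 wide, 48 thick, about 0.3 kg). It starts standing on its rind end on the chopping board, thin end up. Origin at its centre (65 mm above the end it stands on), x towards the thin end, y across the width (the slanting sides), z through the thickness (the two flat faces; either may lie down).
- wedge_out_thin (a point): Middle of the thin end of the other wedge, 65 mm from its origin.
- board: White plastic chopping board, fixed, 200 x 300 x 11 mm, origin under its middle, long side along its y.
- glass: Small empty glass, 49 mm across, 62 high, upright; origin under its middle.
- tub: Tub of 72 mm across, 71 high; origin under its middle.
- mill: Small glass shaker, 44 mm across, 90 high; origin under its middle.
- mug: Small cup with a handle, 89 mm over the handle, 48 high; origin under its middle.
Not all that is in view belongs to the job. Leave any yellow look-alike of the wedge_in alone. What is shaped like the wedge_out but purple or yellow is not meant.

How it is judged:
By the outcome, as a careful person would: the job done as asked, in the order asked, and still so for the second after the job is handed in, with the robot touching nothing.
It also fails if it takes over 72 s, if anything falls off the work surface, if the arm or the gripper's body presses on something with over 40 N, if the wrist force passes 120 N, or if a joint passes its speed limit or range.

### The arm

A 7-joint arm with a two-finger parallel gripper is mounted at the origin on a cart in front of the work surface, level with it; the furniture and walls round the work are solid. World frame = base frame: x ahead of the robot, y to its left, z up, the work surface at z = 0. Lengths are in m, angles in degrees, forces in N, time in s.
With the tool pointing down it reaches from about 0.425 to 0.95 m from the base axis. Payload 4.7 kg.
Tool frame: the origin (TCP) lies on the centre line of the jaws, within the pads' length; the fingertips stand 19 mm ahead of it and the grasp point (between the pads) is the TCP; z points along the fingers, y is the line along which they close (so a half turn about z gives the same grasp; the last joint's range is limited). The gripper opens to 87 mm and grips with 3 to 60 N. Pads are 19 mm wide; open, the fingers measure 117 mm over their backs; the gripper's body (75 mm by 190 mm) begins 51 mm behind the grasp point.
Start: joints at [67.844, 26.849, -2.785, 87.806, 1.381, 65.374, -4.715], TCP at [0.236, -0.632, 0.242] pointing down, gripper open.
Joint ranges: [-148.3, 148.3], [-19.14, 114.17], [-79.39, 73.82], [5.75, 140.21], [-59.74, 239.74], [12.07, 113.84], [-152.46, 152.46]. Speed limits (degrees/s): [147.25, 147.25, 180, 180, 180, 180, 180].

### API

Orientations are given as a 3x3 rotation matrix whose columns are the frame's x, y, z axes.
In Python, from plant import monitor, snapshot, get_calibration, close_job gives the robot as it stands. The module is installed in compiled form; this text tells all that it offers.
- The arm moves only by the tool arm_command, never from a script. Its argument "targets" is text: rows parted by semicolons, each of 5 numbers parted by spaces: the closure, from -1 (fully open) to 1 (shut), then the shift along the tool's x, y, z each as a share of 0.25 m, from -1 to 1, then the turn about the tool's z as a share of 180 degrees, from -1 to 1. In form: gripper dx dy dz yaw; .... A call has 1 to 20 rows; each row is the pose to reach, as a shift and turn from the pose commanded when the call began, along the tool's axes at that moment, turning the shorter way round; what a row does not reach only later rows make up. A row lasts 1/10 s, in which the tool goes at most 50 mm and 8.59 degrees, less where a joint would pass 70% of its speed; a pose out of reach is approached as far as the arm can. A call with a number of a shift or a turn outside -1 to 1 is refused whole. A call with a gripper value outside its range is refused whole. The fingers move at their own pace and stop on an object; "newtons" is the grip in N (left out, the last holds). Time passes only in rows, so rows that repeat a pose let the fingers close. It gives the time, the measured TCP pose, the force, the opening and the grip force at its end, in the units of the state.
- monitor.state(): the state, without advancing time (a new reading comes with each control period).
- snapshot(name): name is "scene" or "side" or "wrist"; returns the picture (420x560x3 uint8, blue, green, red); there is no depth.
- get_calibration(name): a dict with "vfov" (degrees; the focal length in pixels is half the picture's height over the tangent of half this angle, whatever the lens; pixels are square), "cx", "cy" (the principal point, pixels), "k1" (the pictures are not rectified: a ray, as slopes to the right and down, at radius r is drawn at 1 + k1 r^2 times it, then the intrinsics apply), "xyz" and "orientation" of the camera in the world. Camera axes: x right, y up, looking along -z (the intrinsics and any distortion apply to the point x, -y, -z); pixel columns grow to the right and rows downward; lengths in m; the calibration is good to about 2 mm. A picture is of the moment at which its call begins: read the wrist's pose just before it. get_calibration takes no time and is no camera call; for the wrist camera it gives the pose at the moment of the call.
- close_job(): hands the job in; it is judged then, once.
The state is a dict: "clock": time; "joint_positions": joint angles; "joint_velocities": joint speeds; "joint_efforts": joint torques, N m; "tcp_pos": TCP position; "orientation": TCP orientation; "contact_force": force on the tool from outside, world axes, zero at the start; "torque": the same for the moment, N m; "gripper_width": finger opening in m; "grasp_force": force on a finger pad.
Only numpy, scipy, OpenCV 4.12 (cv2) and the standard library are available. Lean on these libraries where they do the work, as an engineer would, in place of code of your own. Each camera call takes 0.05 s, during which the arm holds its last target. There are 200 camera calls.

## Working session

There is one attempt and no reset: what is moved stays moved. The work goes in short steps, Python scripts to look and compute and a tool call to move; the robot and the scene stay as the last step left them, time stands still between calls to the robot, and variables do not carry over. Pictures are saved under pics/ and viewed, at most 10 in all, crops included, and the job is handed in when it is done.

Besides the shell and the picture viewer there is one more tool, called after "Call:" by a JSON object that holds its "fn" and its "kwargs". arm_command: Moves the arm, as the interface text tells. Shift numbers are shares of 0.25 m and turn numbers shares of 180 degrees, none past 1 either way. Its arguments: {"type":"object","properties":{"targets":{"type":"string"},"newtons":{"type":"number"}},"required":["targets"]}

```bash
mkdir -p pics; cat > h.py <<'E'
import numpy as np, cv2
from plant import monitor, snapshot, get_calibration, close_job
def K(c):
    f=210/np.tan(np.radians(c["vfov"])/2); return f
def proj(c,P):
    P=np.atleast_2d(P); R=np.array(c["orientation"]).reshape(3,3); q=(P-np.array(c["xyz"]))@R
    s=np.c_[q[:,0]/-q[:,2], -q[:,1]/-q[:,2]]; r2=(s**2).sum(1,keepdims=True); s=s*(1+c["k1"]*r2)
    return s*K(c)+[c["cx"],c["cy"]]
def ray(c,uv):
    uv=np.atleast_2d(np.array(uv,float)); d=(uv-[c["cx"],c["cy"]])/K(c); s=d.copy()
    for _ in range(30): s=d/(1+c["k1"]*(s**2).sum(1,keepdims=True))
    R=np.array(c["orientation"]).reshape(3,3)
    v=np.c_[s[:,0],-s[:,1],-np.ones(len(s))]@R.T
    return np.array(c["xyz"]),v
def onz(c,uv,z):
    o,v=ray(c,uv); z=np.broadcast_to(z,len(v)); return o+v*((z-o[2])/v[:,2])[:,None]
E
python3 - <<'E'
from h import *
import json
for n in ["scene","side","wrist"]:
    c=get_calibration(n); print(n,c)
    cv2.imwrite(f"pics/{n}0.png",cv2.resize(snapshot(n),(800,600),interpolation=cv2.INTER_CUBIC))
s=monitor.state(); print(s)
E
```

```text
scene {'vfov': 46.52014975735336, 'cx': 269.59315036716237, 'cy': 209.81624698337674, 'k1': -0.1327866548785989, 'xyz': array([-0.68809549, -1.09963328,  1.19219186]), 'orientation': array([[ 0.70642964,  0.36417547, -0.60690477],
       [-0.70775566,  0.37103935, -0.60117528],
       [ 0.00625226,  0.85422832,  0.51986044]])}
side {'vfov': 46.971738951381525, 'cx': 272.855236209417, 'cy': 211.18441486642467, 'k1': -0.15575933965711786, 'xyz': array([ 0.07858013, -1.06962155,  1.12588353]), 'orientation': array([[ 0.93666791,  0.21956329, -0.27284647],
       [-0.35017248,  0.57447293, -0.73983788],
       [-0.00569833,  0.78852572,  0.61497538]])}
wrist {'vfov': 70.51527769290556, 'cx': 279.36558539049383, 'cy': 204.99980382576422, 'k1': -0.0480574445680214, 'xyz': array([ 0.2978897 , -0.60858924,  0.38411447]), 'orientation': array([[ 0.34934786,  0.90896004,  0.22748126],
       [-0.93699102,  0.33940679,  0.08276985],
       [-0.0019742 , -0.24206337,  0.97025843]])}
{'clock': 0.15, 'joint_positions': array([67.84401273, 26.88689225, -2.78432521, 87.8591694 ,  1.38143234,
       65.37405342, -4.71763217]), 'joint_velocities': array([ 0.07418452, -0.20957201,  0.17579584, -0.26015219, -0.04289292,
        0.03941335, -0.02562609]), 'joint_efforts': array([ 1.11841982e-03, -5.08424628e+01, -8.06973595e-02, -2.36419398e+01,
       -6.13343948e-02,  3.56022175e-02,  9.71560939e-05]), 'tcp_pos': array([ 0.23625405, -0.63184002,  0.24072948]), 'orientation': array([[ 9.36673882e-01,  3.50202370e-01, -5.81872053e-04],
       [ 3.50202848e-01, -9.36672847e-01,  1.39397787e-03],
       [-5.68493983e-05, -1.50947592e-03, -9.99998859e-01]]), 'contact_force': array([0.47878947, 0.09422339, 1.12423302]), 'torque': array([-0.01930486,  0.03467832, -0.0148524 ]), 'grasp_force': 0.0, 'gripper_width': 0.08710933305022331}
```

View pics/scene0.png

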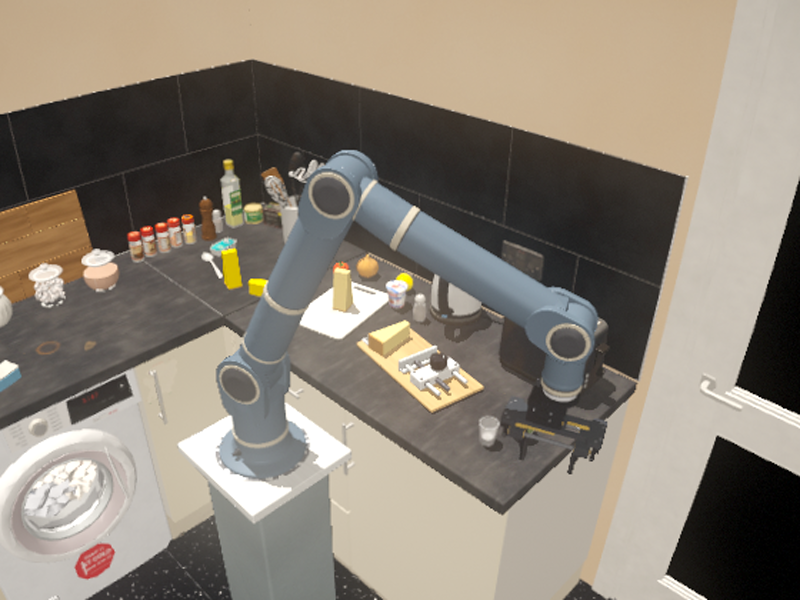

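View pics/side0.png

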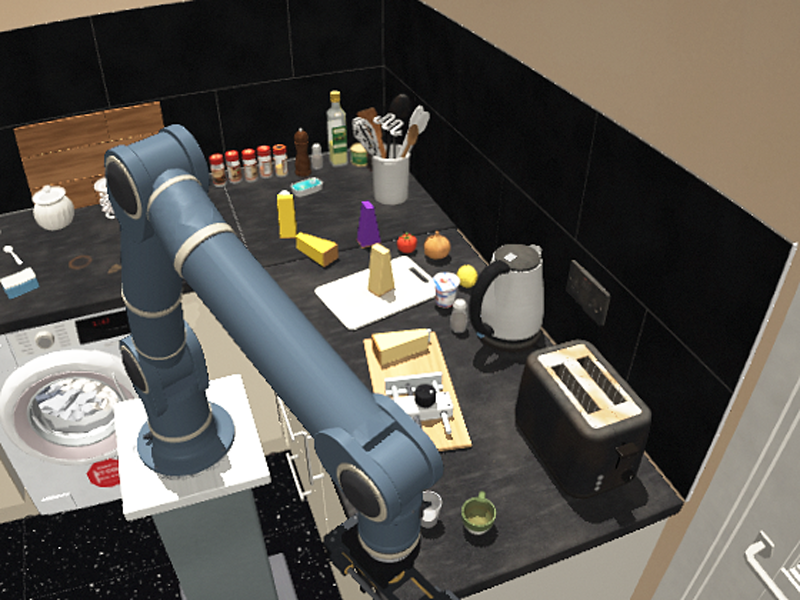

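The scene picture shows the standing wedge at about (343,290). In the side picture the standing wedge is at (380,270), the clamp at (415,390), the wedge in the clamp at (400,347) and the knob at (427,390). I'll turn these into rough world positions first, then look from the wrist camera.

```bash
python3 - <<'E'
from h import *
np.set_printoptions(precision=3,suppress=True)
c=get_calibration("side")
pts=dict(knobtop=(427,384,.081),cl1=(364,340,.014),cl2=(428,330,.014),cl3=(470,443,.014),b1=(316,292,.011),b2=(350,327,.011),b3=(437,300,.011),b4=(403,258,.011),wtop=(379,247,.141),wbot=(381,292,.011),glass=(431,525,0),mug=(478,525,0),tub=(445,303,0),mill=(459,330,0))
for k,(u,v,z) in pts.items(): print(k,onz(c,[(u*.7,v*.7)],z)[0])
E
```

```text
knobtop [ 0.516 -0.109  0.081]
cl1 [0.46  0.148 0.014]
cl2 [0.621 0.127 0.014]
cl3 [ 0.56  -0.241  0.014]
b1 [0.403 0.382 0.011]
b2 [0.444 0.211 0.011]
b3 [0.692 0.234 0.011]
b4 [0.68  0.448 0.011]
wtop [0.57  0.341 0.141]
wbot [0.566 0.319 0.011]
glass [ 0.41  -0.388  0.   ]
mug [ 0.493 -0.421  0.   ]
tub [0.713 0.227 0.   ]
mill [0.7   0.114 0.   ]
```

Call:
{"fn": "arm_command", "kwargs": {"targets": "-1 0.7 -0.78 -0.48 0;-1 0.7 -0.78 -0.48 0;-1 0.7 -0.78 -0.48 0;-1 0.7 -0.78 -0.48 0;-1 0.7 -0.78 -0.48 0;-1 0.7 -0.78 -0.48 0;-1 0.7 -0.78 -0.48 0"}}

```text
clock: 0.85
tcp_pos: [0.3358, -0.3839, 0.3645]
orientation: [[0.933, 0.359, 0.005], [0.359, -0.933, -0.002], [0.004, 0.004, -1.0]]
contact_force: [0.4, 0.4, 0.5]
gripper_width: 0.0872
grasp_force: 0.0
```

Call:
{"fn": "arm_command", "kwargs": {"targets": "-1 0.7 -0.78 0 0;-1 0.7 -0.78 0 0;-1 0.7 -0.78 0 0;-1 0.7 -0.78 0 0;-1 0.7 -0.78 0 0;-1 0.7 -0.78 0 0;-1 0.7 -0.78 0 0"}}

```text
clock: 1.55
tcp_pos: [0.4281, -0.143, 0.3612]
orientation: [[0.935, 0.354, -0.0], [0.354, -0.935, 0.0], [-0.0, -0.0, -1.0]]
contact_force: [-0.9, -0.7, -0.3]
gripper_width: 0.0871
grasp_force: 0.0
```

Call:
{"fn": "arm_command", "kwargs": {"targets": "-1 0.7 -0.78 0 0;-1 0.7 -0.78 0 0;-1 0.7 -0.78 0 0;-1 0.7 -0.78 0 0;-1 0.7 -0.78 0 0;-1 0.7 -0.78 0 0;-1 0.7 -0.78 0 0;-1 0.7 -0.78 0 0"}}

```text
clock: 2.35
tcp_pos: [0.5236, 0.0963, 0.3608]
orientation: [[0.938, 0.346, -0.001], [0.346, -0.938, -0.002], [-0.002, 0.001, -1.0]]
contact_force: [-0.5, -0.1, 0.1]
gripper_width: 0.0871
grasp_force: 0.0
```

```bash
python3 - <<'E'
from h import *
import pickle
s=monitor.state(); c=get_calibration("wrist"); im=snapshot("wrist")
pickle.dump((s,c,im),open("w1.pkl","wb")); cv2.imwrite("pics/w1.png",cv2.resize(im,(800,600),interpolation=cv2.INTER_CUBIC))
print(s["clock"],s["tcp_pos"],s["orientation"].round(3),s["joint_positions"])
E
```

```text
2.35 [0.5235818  0.09626234 0.36081691] [[ 0.938  0.346 -0.001]
 [ 0.346 -0.938 -0.002]
 [-0.002  0.001 -1.   ]] [ 16.1183772   11.69323473 -36.70055836  95.83616616   7.28376745
  74.97212299 -91.6520466 ]
```

View pics/w1.png

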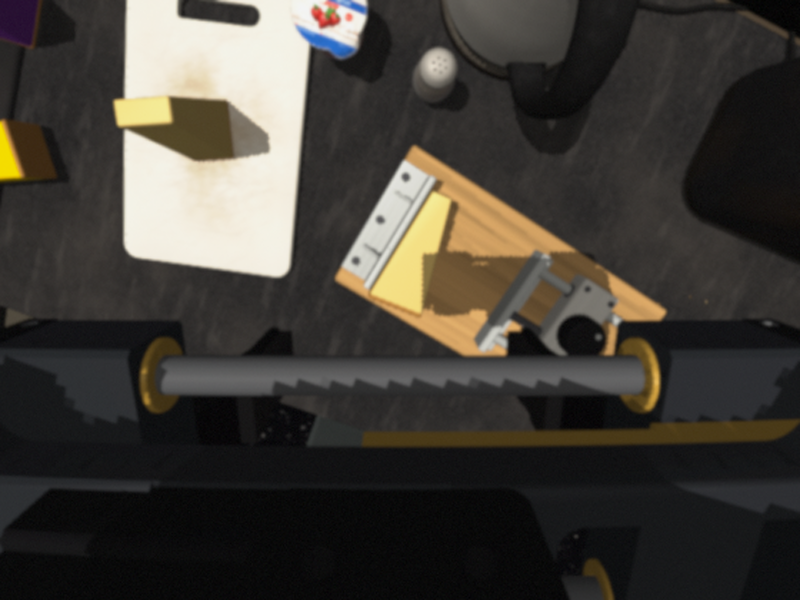

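The wrist picture shows the thin end of the standing wedge at (114–173, 95–128). The wedge in the clamp has its thin end at (443,194) and its rind end at (370,292)–(420,314). The clamp board corners are at (415,147), (336,277) and (665,310), and the knob is near (582,336). Next I'll segment these and fit poses.

```bash
cat >> h.py <<'E'
from scipy.optimize import least_squares
def seg(im,box,lo=(18,60,150),hi=(35,255,255)):
    x0,y0,x1,y1=[int(v*.7) for v in box]
    m=np.zeros(im.shape[:2],np.uint8)
    m[y0:y1,x0:x1]=cv2.inRange(cv2.cvtColor(im,cv2.COLOR_BGR2HSV),lo,hi)[y0:y1,x0:x1]
    n,l,st,ce=cv2.connectedComponentsWithStats(m); k=1+np.argmax(st[1:,4]); return (l==k).astype(np.uint8)
def fit(c,m,shape,z,p0):
    """fit planar polygon (local xy) at height z to mask m: pose x,y,yaw(deg)"""
    ct=max(cv2.findContours(m,cv2.RETR_EXTERNAL,cv2.CHAIN_APPROX_NONE)[0],key=cv2.contourArea)[:,0].astype(float)
    P=onz(c,ct,z)[:,:2]
    def res(p):
        a=np.radians(p[2]); R=np.array([[np.cos(a),-np.sin(a)],[np.sin(a),np.cos(a)]])
        q=((P-p[:2])@R)
        return np.array([cv2.pointPolygonTest(shape.astype(np.float32)*1000,tuple(map(float,w*1000)),True) for w in q])
    r=least_squares(res,p0,x_scale=[.01,.01,10],diff_step=1e-3,loss="soft_l1"); return r.x,np.abs(r.fun).mean()
TRAP=np.array([[-.065,-.031],[.065,-.011],[.065,.011],[-.065,.031]])
RECT=np.array([[-.024,-.011],[.024,-.011],[.024,.011],[-.024,.011]]) # local x = wedge z dir
E
python3 - <<'E'
from h import *
import pickle
np.set_printoptions(precision=4,suppress=True)
s,c,im=pickle.load(open("w1.pkl","rb"))
h=cv2.cvtColor(im,cv2.COLOR_BGR2HSV)
for u,v in [(405,270),(435,220),(140,110),(200,120),(440,270),(480,300),(560,240)]: print((u,v),h[int(v*.7),int(u*.7)])
def o(u,v,z): return onz(c,[(u*.7,v*.7)],z)[0]
cs=[o(415,147,.014),o(336,277,.014),o(665,310,.014)]; print("clamp corners",cs, np.linalg.norm(cs[0]-cs[1]),np.linalg.norm(cs[0]-cs[2]))
print("knob",o(580,333,.081),"wedge_in top",[o(*p,.062)[:2] for p in [(435,190),(452,199),(420,314),(370,292)]])
print("out top",[o(*p,.141)[:2] for p in [(114,100),(170,95),(173,122),(118,128)]])
print("jaw",[o(*p,.05)[:2] for p in [(541,252),(479,345)]],"fence in", [o(*p,.05)[:2] for p in [(434,180),(367,287)]])
for nm,box,sh,z,p0 in [("in",(350,170,470,330),TRAP,.062,(.55,.1,0)),("out",(90,80,180,140),RECT,.141,(.57,.33,90))]:
    m=seg(im,box); print(nm,m.sum(),*fit(c,m,sh,z,p0))
E
```

```text
(405, 270) [ 25 116 244]
(435, 220) [ 25 116 244]
(140, 110) [ 27 101 244]
(200, 120) [ 21 129  79]
(440, 270) [ 17 133 115]
(480, 300) [ 17 132 114]
(560, 240) [ 16 131 146]
clamp corners [array([0.6316, 0.1174, 0.014 ]), array([0.4624, 0.1532, 0.014 ]), array([ 0.5624, -0.2375,  0.014 ])] 0.17297275698330666 0.3616385636931816
knob [ 0.5109 -0.1134  0.081 ] wedge_in top [array([0.595 , 0.0838]), array([0.5926, 0.0643]), array([0.4669, 0.0513]), array([0.4714, 0.1105])]
out top [array([0.5719, 0.3622]), array([0.5907, 0.3185]), array([0.5712, 0.311 ]), array([0.5515, 0.3542])]
jaw [array([ 0.5744, -0.0488]), array([ 0.4523, -0.0271])] fence in [array([0.6043, 0.0875]), array([0.4725, 0.1152])]
in 2191 [ 0.5318  0.0793 -3.0732] 2.282360725535784
out 775 [  0.5715   0.337  111.7447] 0.9308030152123822
```

```bash
python3 - <<'E'
from h import *
import pickle
np.set_printoptions(precision=4,suppress=True)
s,c,im=pickle.load(open("w1.pkl","rb"))
def poly(sh,p,z):
    a=np.radians(p[2]); R=np.array([[np.cos(a),-np.sin(a)],[np.sin(a),np.cos(a)]])
    return proj(c,np.c_[sh@R.T+p[:2],np.full(4,z)])
big=cv2.resize(im,None,fx=4,fy=4,interpolation=cv2.INTER_CUBIC)
for nm,box,sh,z,p0 in [("in",(350,170,470,330),TRAP,.062,(.5315,.0775,-3.2)),("out",(90,80,180,140),RECT,.141,(.5713,.3365,112))]:
    m=seg(im,box); q=poly(sh,p0,z).astype(np.float32)
    ct=max(cv2.findContours(m,0,1)[0],key=cv2.contourArea)
    print(nm,m.sum(),cv2.contourArea(q),cv2.approxPolyDP(ct,3,True)[:,0].tolist(),q.tolist())
    cv2.polylines(big,[((q+.5)*4).astype(int)],True,(0,0,255),1)
cv2.imwrite("pics/z1.png",big[350:950,900:1700])
E
```

```text
in 2191 2379.2549492088147 [[307, 134], [301, 135], [259, 206], [295, 219], [296, 179], [306, 176], [316, 140]] [[294.1983947753906, 221.17623901367188], [318.0730285644531, 137.57403564453125], [304.3398132324219, 131.3911895751953], [257.3620910644531, 205.85093688964844]]
out 775 787.8245325218013 [[124, 67], [80, 70], [82, 87], [118, 86], [118, 68]] [[119.04340362548828, 66.69539642333984], [79.41075134277344, 69.26981353759766], [82.37040710449219, 88.96104431152344], [121.58665466308594, 86.62796020507812]]
```

View pics/z1.png

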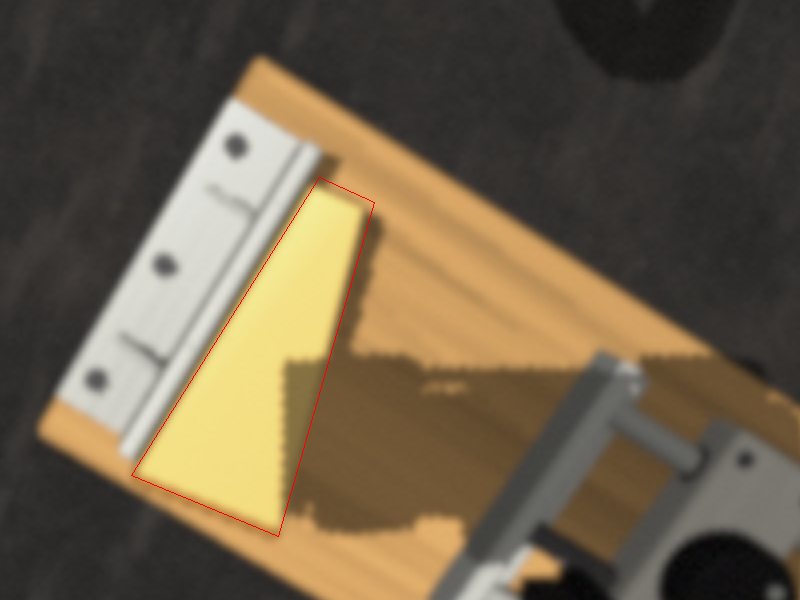

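The overlay confirms the clamp wedge's pose to about 1–2 mm; the gripper's shadow hides part of it. The standing wedge is at (0.571, 0.337) with its width axis at azimuth ≈22°. I'll move over it and turn the gripper to match.

Call:
{"fn": "arm_command", "kwargs": {"targets": "-1 0.512 -0.835 0 -0.511;-1 0.512 -0.835 0 -0.511;-1 0.512 -0.835 0 -0.511;-1 0.512 -0.835 0 -0.511;-1 0.512 -0.835 0 -0.511;-1 0.512 -0.835 0 -0.511;-1 0.512 -0.835 0 -0.511;-1 0.512 -0.835 0 -0.511;-1 0.512 -0.835 0 -0.511;-1 0.512 -0.835 0 -0.511;-1 0.512 -0.835 0 -0.511;-1 0.512 -0.835 0 -0.511;-1 0.512 -0.835 0 -0.511;-1 0.512 -0.835 0 -0.511"}}

```text
clock: 3.8
tcp_pos: [0.5706, 0.3388, 0.3615]
orientation: [[-0.379, 0.925, 0.001], [0.925, 0.379, -0.001], [-0.001, 0.0, -1.0]]
contact_force: [0.2, 0.1, -0.1]
gripper_width: 0.087
grasp_force: 0.0
```

```bash
python3 - <<'E'
from h import *
import pickle
np.set_printoptions(precision=4,suppress=True)
s,c,im=pickle.load(open("w1.pkl","rb"))
def cp(u,v): return ((u+900)/4-.5,(v+350)/4-.5)
obs=[(cp(262,55),(.09,.175,.014)),(cp(38,432),(-.09,.175,.014)),((665*.7-.3,310*.7-.3),(.09,-.195,.014)),(cp(320,150),(.07,.135,.05)),(cp(725,590),(.010,-.090,.081))]
cs=get_calibration("side")
def R(a): a=np.radians(a); return np.array([[np.cos(a),-np.sin(a),0],[np.sin(a),np.cos(a),0],[0,0,1]])
W=lambda p,l: R(p[2])@np.array(l)+[p[0],p[1],0]
r=least_squares(lambda p: np.concatenate([(proj(c,W(p,l))[0]-uv) for uv,l in obs]+[(proj(cs,W(p,(.010,-.090,.081)))[0]-np.array([427,386])*.7)]),[.55,-.03,-9])
print("clamp",r.x,r.fun.reshape(-1,2)); print("knob",W(r.x,(.01,-.09,.066)))
# fence line vs wedge_in in clamp frame
q=R(r.x[2]).T@(np.array([.5315,.0775,0])-[r.x[0],r.x[1],0]); print("wedge_in in clamp",q, -3.2-r.x[2])
st=monitor.state(); print(st["clock"],st["tcp_pos"],st["orientation"],st["joint_positions"])
# check wedge_out with side & scene images: yellow mask centroid of top
for n in ["side","scene"]:
    k=get_calibration(n); im=snapshot(n); cv2.imwrite(f"pics/{n}1.png",im)
    cc=np.radians(22); yy=np.array([np.cos(cc),np.sin(cc),0]); zz=np.array([-np.sin(cc),np.cos(cc),0]); b=np.array([.5713,.3365,0])
    P=[b+sx*.011*yy+sz*.024*zz+[0,0,.141] for sx,sz in [(-1,-1),(1,-1),(1,1),(-1,1)]]+[b+sx*.031*yy+sz*.024*zz+[0,0,.011] for sx,sz in [(-1,-1),(1,-1),(1,1),(-1,1)]]
    q=proj(k,np.array(P)); big=cv2.resize(im,None,fx=4,fy=4,interpolation=cv2.INTER_CUBIC)
    Q=((q+.5)*4).astype(int)
    for a,d in [(0,1),(1,2),(2,3),(3,0),(4,5),(5,6),(6,7),(7,4),(0,4),(1,5),(2,6),(3,7)]: cv2.line(big,tuple(map(int,Q[a])),tuple(map(int,Q[d])),(0,0,255),1)
    m=Q.mean(0).astype(int); np.save(f"{n}c.npy",big[m[1]-250:m[1]+250,m[0]-200:m[0]+200])
cv2.imwrite("pics/chk.png",np.hstack([np.load("sidec.npy"),np.load("scenec.npy")]))
E
```

```text
clamp [  0.5134  -0.0307 -11.1581] [[-2.2525 -1.7395]
 [-2.3247 -0.2929]
 [ 1.6648 -0.1633]
 [-0.1762 -1.1917]
 [ 3.179   3.1491]
 [-1.6609  2.05  ]]
knob [ 0.5058 -0.121   0.066 ]
wedge_in in clamp [-0.0032  0.1097  0.    ] 7.958073818260163
3.8 [0.5706 0.3388 0.3615] [[-0.3795  0.9252  0.0006]
 [ 0.9252  0.3795 -0.001 ]
 [-0.0012  0.0002 -1.    ]] [  0.888   31.6337 -57.0749  77.7153  26.3172  84.439  -32.3119]
```

View pics/chk.png

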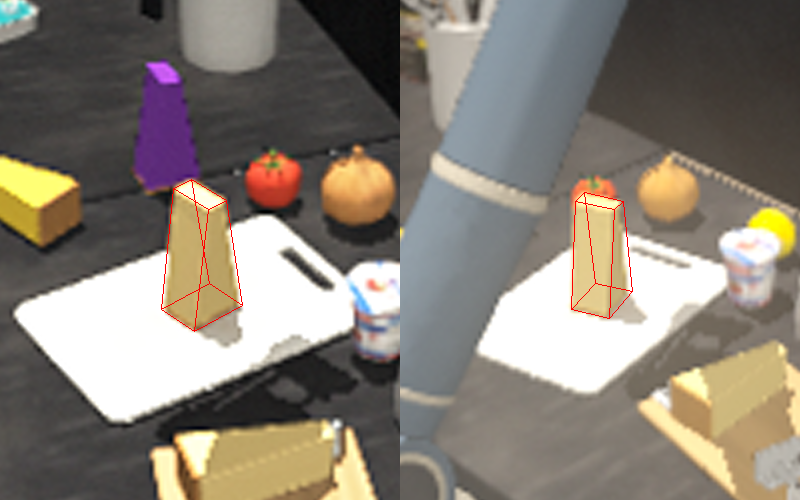

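The model outline matches the wedge in both fixed cameras, so I'll descend and grip it near the thin end.

Call:
{"fn": "arm_command", "kwargs": {"targets": "-1 -0.01 0 0.3 0;-1 -0.01 0 0.5 0;-1 -0.01 0 0.7 0;-1 -0.01 0 0.85 0;-1 -0.01 0 0.95 0;-1 -0.01 0 1 0;-1 -0.01 0 1 0;1 -0.01 0 1 0;1 -0.01 0 1 0;1 -0.01 0 1 0;1 -0.01 0 1 0;1 -0.01 0 1 0;1 -0.01 0 1 0;1 -0.01 0 1 0;1 -0.01 0 1 0", "newtons": 20}}

```text
clock: 5.4
tcp_pos: [0.5712, 0.3376, 0.1115]
orientation: [[-0.382, 0.924, 0.0], [0.924, 0.382, 0.0], [-0.0, 0.0, -1.0]]
contact_force: [0.4, 0.2, 0.4]
gripper_width: 0.0362
grasp_force: 19.8
```

Call:
{"fn": "arm_command", "kwargs": {"targets": "1 -0.01 0 -0.05 0;1 -0.01 0 -0.1 0;1 -0.05 0.05 -0.1 -0.05;1 -0.1 0.1 -0.1 -0.1;1 -0.166 0.161 -0.1 -0.15;1 -0.166 0.161 -0.1 -0.2;1 -0.166 0.161 -0.1 -0.25;1 -0.166 0.161 -0.1 -0.3;1 -0.166 0.161 -0.1 -0.34;1 -0.166 0.161 -0.1 -0.361;1 -0.166 0.161 -0.1 -0.361;1 -0.166 0.161 -0.1 -0.361"}}

```text
clock: 6.6
tcp_pos: [0.6244, 0.3145, 0.1371]
orientation: [[-0.999, 0.047, 0.0], [0.047, 0.999, 0.0], [-0.0, 0.0, -1.0]]
contact_force: [0.1, 0.6, -2.1]
gripper_width: 0.0361
grasp_force: 19.6
```

```bash
python3 - <<'E'
from h import *
a=snapshot("side"); b=snapshot("wrist")
q=proj(get_calibration("side"),monitor.state()["tcp_pos"])[0].astype(int); print(q)
a=cv2.resize(a[max(q[1]-75,0):max(q[1]-75,0)+150,q[0]-100:q[0]+100],(800,600),interpolation=cv2.INTER_CUBIC)
cv2.imwrite("pics/lift.png",np.hstack([cv2.resize(a,(400,300)),cv2.resize(b,(400,300))]))
E
```

```text
[281 174]
```

View pics/lift.png

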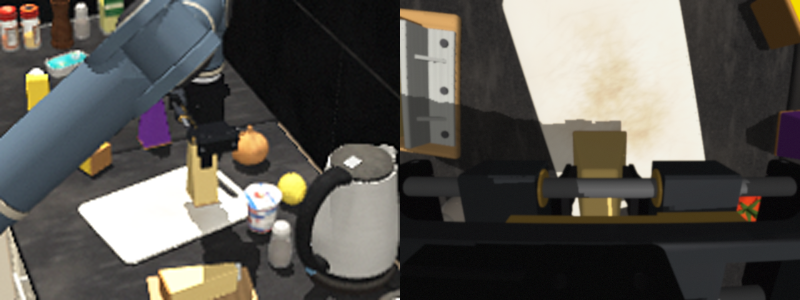

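Call:
{"fn": "arm_command", "kwargs": {"targets": "1 0 0 0.04 0;1 0 0 0.08 0;1 0 0 0.1 0;1 0 0 0.106 0;1 0 0 0.106 0"}}

```text
clock: 7.2
tcp_pos: [0.6239, 0.3142, 0.1116]
orientation: [[-0.999, 0.045, -0.0], [0.045, 0.999, -0.002], [-0.0, -0.002, -1.0]]
contact_force: [-3.8, -4.4, 8.3]
gripper_width: 0.0357
grasp_force: 20.4
```

Call:
{"fn": "arm_command", "kwargs": {"targets": "1 0 0 0 0;1 0 0 0 0;1 0.035 0 -0.003 0;1 0.071 0 -0.006 0;1 0.107 0 -0.006 0;1 0.142 0 -0.005 0;1 0.178 0 0.002 0;1 0.213 0 0.01 0;1 0.247 0 0.022 0;1 0.28 0 0.036 0;1 0.31 0 0.054 0;1 0.341 0 0.073 0;1 0.341 0 0.073 0", "newtons": 5}}

```text
clock: 8.5
tcp_pos: [0.5373, 0.3185, 0.0906]
orientation: [[-0.999, 0.042, -0.002], [0.042, 0.999, -0.001], [0.002, -0.001, -1.0]]
contact_force: [-3.0, 0.3, 0.8]
gripper_width: 0.038
grasp_force: 5.2
```

```bash
python3 - <<'E'
from h import *
a=snapshot("side"); b=snapshot("scene")
o=[]
for n,a in (("side",a),("scene",b)):
    q=proj(get_calibration(n),monitor.state()["tcp_pos"])[0].astype(int)
    o.append(cv2.resize(a[max(q[1]-40,0):max(q[1]-40,0)+90,q[0]-60:q[0]+60],(400,300),interpolation=cv2.INTER_CUBIC))
cv2.imwrite("pics/tip.png",np.hstack(o))
E
```

```text
(no output)
```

View pics/tip.png

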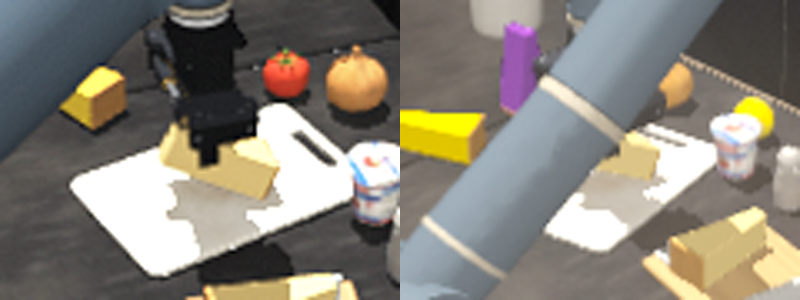

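The wedge is tipping cleanly, about 60° over with its rind edge on the board. I'll finish the arc.

Call:
{"fn": "arm_command", "kwargs": {"targets": "1 0.027 0 0.024 0;1 0.053 0 0.048 0;1 0.076 0 0.075 0;1 0.098 0 0.102 0;1 0.116 0 0.132 0;1 0.132 0 0.163 0;1 0.145 0 0.197 0;1 0.152 0 0.22 0;1 0.152 0 0.226 0;1 0.152 0 0.226 0"}}

```text
clock: 9.6
tcp_pos: [0.5008, 0.3199, 0.0356]
orientation: [[-0.999, 0.044, 0.0], [0.044, 0.999, -0.001], [-0.0, -0.001, -1.0]]
contact_force: [-0.8, -2.6, 3.2]
gripper_width: 0.0346
grasp_force: 5.0
```

Call:
{"fn": "arm_command", "kwargs": {"targets": "-0.5 0 0 0 0;-0.5 0 0 0 0;-0.5 0 0 0 0;-0.5 -0.05 0 0 0;-0.5 -0.1 0 0 0;-0.5 -0.138 0 0 0;-0.5 -0.138 0 0 0;1 -0.138 0 0 0;1 -0.138 0 0 0;1 -0.138 0 0 0;1 -0.138 0 0 0;1 -0.138 0 0 0;1 -0.138 0 0 0", "newtons": 30}}

```text
clock: 10.9
tcp_pos: [0.535, 0.3186, 0.0353]
orientation: [[-0.999, 0.044, -0.0], [0.044, 0.999, -0.0], [0.0, -0.0, -1.0]]
contact_force: [-0.8, -0.6, 0.6]
gripper_width: 0.0445
grasp_force: 29.7
```

Call:
{"fn": "arm_command", "kwargs": {"targets": "1 0 0 -0.1 0;1 0 0 -0.2 0;1 0 0 -0.4 0;1 0 0 -0.6 0;1 0 0 -0.6 0;1 0 0 -0.6 0"}}

```text
clock: 11.5
tcp_pos: [0.5356, 0.3185, 0.1858]
orientation: [[-0.999, 0.045, 0.002], [0.045, 0.999, -0.0], [-0.002, -0.0, -1.0]]
contact_force: [0.5, -0.9, -3.3]
gripper_width: 0.0444
grasp_force: 29.7
```

```bash
python3 - <<'E'
from h import *
import pickle
s=monitor.state(); c=get_calibration("wrist"); im=snapshot("wrist"); a=snapshot("side")
pickle.dump((s,c,im),open("w2.pkl","wb"))
q=proj(get_calibration("side"),s["tcp_pos"])[0].astype(int)
a=cv2.resize(a[max(q[1]-60,0):max(q[1]-60,0)+120,q[0]-80:q[0]+80],(320,240),interpolation=cv2.INTER_CUBIC)
cv2.imwrite("pics/held.png",np.hstack([cv2.resize(im,(480,360)),np.vstack([a,np.zeros((120,320,3),np.uint8)])]))
print(s["joint_positions"])
E
```

```text
[  9.19482587  42.87689622 -68.60127397  96.25504861  42.18638653
  70.90929261  18.31002591]
```

View pics/held.png

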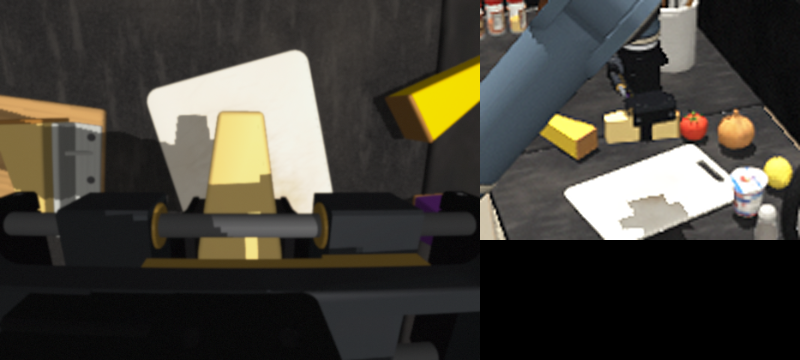

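```bash
python3 - <<'E'
from h import *
import pickle
np.set_printoptions(precision=4,suppress=True)
s,c,im=pickle.load(open("w2.pkl","rb"))
h=cv2.cvtColor(im,cv2.COLOR_BGR2HSV); z=s["tcp_pos"][2]+.0237
L=[];Rr=[];rows=range(136,218)
for r in rows:
    m=(h[r,:,1]>70)&(h[r,:,0]>15)&(h[r,:,0]<35); m[:220]=0; m[345:]=0
    k=np.flatnonzero(m); L.append((k[0]-.5,r)); Rr.append((k[-1]+.5,r))
top=[np.flatnonzero((h[:,u,1]>70)&(h[:,u,0]>15)&(h[:,u,0]<35)&(np.arange(420)>110))[0]-.5 for u in range(262,302)]
T=onz(c,np.c_[range(262,302),top],z)
def rob(P,ax):
    x,y=P[:,ax],P[:,1-ax]; k=np.ones(len(x),bool)
    for _ in range(5): p=np.polyfit(x[k],y[k],1); e=np.abs(np.polyval(p,x)-y); k=e<max(.0008,2*np.median(e))
    return p,k.sum(),np.median(e)
l=rob(onz(c,L,z),0); r=rob(onz(c,Rr,z),0); t=rob(T,1)
print(l,r,t)
a=np.degrees(np.arctan([l[0][0],r[0][0]])); print("side angles",a,"axis",a.mean(),"tool",np.degrees(np.arctan2(s["orientation"][1,0],s["orientation"][0,0])))
x=T[:,0].mean(); yl,yr=np.polyval(l[0],x),np.polyval(r[0],x); print("thin end x",x,"width",yl-yr,"mid y",(yl+yr)/2)
x2=x+.06; yl,yr=np.polyval(l[0],x2),np.polyval(r[0],x2); print("at +60: width",yl-yr,"mid",(yl+yr)/2)
print(s["tcp_pos"],s["orientation"])
E
```

```text
(array([-0.2237,  0.417 ]), np.int64(82), np.float64(0.00010455934545106071)) (array([0.107 , 0.2824]), np.int64(82), np.float64(0.00011572507658505482)) (array([0.0453, 0.455 ]), np.int64(40), np.float64(1.6671879816132495e-06))
side angles [-12.6072   6.109 ] axis -3.2491045219431984 tool 177.44831819870362
thin end x 0.4695797882340738 width -0.020645516077619663 mid y 0.3223197419778321
at +60: width -0.040486634539699806 mid 0.3188208262905976
[0.5356 0.3185 0.1858] [[-0.999   0.0445  0.0017]
 [ 0.0445  0.999  -0.0001]
 [-0.0017 -0.0001 -1.    ]]
```

```bash
python3 - <<'E'
from h import *
import pickle
np.set_printoptions(precision=4,suppress=True)
s,c,im=pickle.load(open("w1.pkl","rb"))
big=cv2.resize(im,None,fx=4,fy=4,interpolation=cv2.INTER_CUBIC)
h=cv2.cvtColor(big,cv2.COLOR_BGR2HSV); g=cv2.cvtColor(big,cv2.COLOR_BGR2GRAY).astype(float)
# scan edge: crop-coordinate segment a->b, search +-w px along normal, strongest gradient of channel
def edge(a,b,z,ch,w=14,n=25):
    a=np.array(a,float)+[900,350]; b=np.array(b,float)+[900,350]; d=(b-a)/np.linalg.norm(b-a); nn=np.array([-d[1],d[0]]); P=[]
    for t in np.linspace(.1,.9,n):
        k=np.arange(-w,w+1); q=a+t*(b-a)+k[:,None]*nn
        v=cv2.remap(ch.astype(np.float32),q[:,0].astype(np.float32)[:,None],q[:,1].astype(np.float32)[:,None],1).ravel()
        v=np.convolve(v,np.ones(5)/5,'same'); G=np.abs(np.diff(v)); G[:3]=0; G[-3:]=0
        P.append(a+t*(b-a)+(k[np.argmax(G)]+.5)*nn)
    P=np.array(P); X=onz(c,(P+.5)/4-.5,z)[:,:2]
    vx,vy,x0,y0=cv2.fitLine(X.astype(np.float32),cv2.DIST_HUBER,0,1e-4,1e-4).ravel()
    r=np.abs((X-[x0,y0])@[-vy,vx]); return np.array([x0,y0]),np.degrees(np.arctan2(vy,vx))%180,np.median(r)*1000
S=h[...,1]; V=h[...,2]
for nm,a,b,z,ch in [("in fence side",(135,472),(318,180),.062,S),("in thin",(322,186),(368,207),.062,S),("in rind",(135,474),(278,532),.062,g),("in inner lit",(368,215),(335,345),.062,g),
  ("board left",(262,57),(38,432),.014,g),("board top",(270,58),(700,330),.014,g),("fence outer",(232,98),(60,390),.014,S),("fence ridge",(318,150),(128,455),.05,S)]:
    print(nm,*edge(a,b,z,ch))
def o(u,v,z): return onz(c,[((u+900.5)/4-.5,(v+350.5)/4-.5)],z)[0][:2]
print("jaw face top ends", o(600,350,.05),o(430,600,.05))
E
```

```text
in fence side [0.5435 0.0985] 168.56943 0.09949957337852916
in thin [0.5916 0.0732] 86.16439 0.3268101609131069
in rind [0.4683 0.0792] 87.474396 0.053206737018266
in inner lit [0.5649 0.0622] 6.744329 0.19621622616018858
board left [0.5411 0.1402] 168.75699 0.19870979148729925
board top [0.6137 0.0185] 78.88155 0.1521528743900098
fence outer [0.5494 0.1405] 169.0207 0.4290111049481329
fence ridge [0.5402 0.0983] 168.72429 0.09861308226335075
jaw face top ends [ 0.5747 -0.0417] [ 0.4575 -0.0193]
```

Call:
{"fn": "arm_command", "kwargs": {"targets": "1 0 -0.15 0 -0.004;1 0 -0.35 0 -0.004;1 0 -0.55 0 -0.004;1 0 -0.75 0 -0.004;1 0 -0.9 0 -0.004;1 -0.001 -1 0 -0.004;1 -0.001 -1 0 -0.004"}}

```text
clock: 12.3
tcp_pos: [0.5239, 0.063, 0.1824]
orientation: [[-0.999, 0.039, -0.005], [0.039, 0.999, -0.004], [0.005, -0.004, -1.0]]
contact_force: [-0.5, -0.2, -2.7]
gripper_width: 0.0444
grasp_force: 29.6
```

Call:
{"fn": "arm_command", "kwargs": {"targets": "1 0 -0.1 0 0;1 0 -0.2 0 0;1 0 -0.245 0 0;1 0 -0.245 0 0;1 0 -0.245 0 0"}}

```text
clock: 12.8
tcp_pos: [0.5224, 0.0089, 0.185]
orientation: [[-1.0, 0.031, -0.0], [0.031, 1.0, 0.001], [0.0, 0.001, -1.0]]
contact_force: [0.5, 0.4, -2.5]
gripper_width: 0.0447
grasp_force: 29.7
```

```bash
python3 - <<'E'
from h import *
import pickle
s=monitor.state(); c=get_calibration("wrist"); im=snapshot("wrist"); pickle.dump((s,c,im),open("w3.pkl","wb"))
print(s["tcp_pos"],s["orientation"],s["joint_positions"])
cv2.imwrite("pics/w3.png",im)
E
```

```text
[0.52237345 0.00891272 0.18502503] [[-9.99532622e-01  3.05678941e-02 -3.75875298e-04]
 [ 3.05673480e-02  9.99531754e-01  1.38168486e-03]
 [ 4.17934493e-04  1.36954958e-03 -9.99998975e-01]] [ 48.42159021  37.22701069 -75.69877349 109.38220172  39.8039835
  66.057491    45.74768343]
```

Call:
{"fn": "arm_command", "kwargs": {"targets": "1 0 -0.004 0.15 0;1 0 -0.004 0.3 0;1 0 -0.004 0.42 0;1 0 -0.004 0.5 0;1 0 -0.004 0.55 0;1 0 -0.004 0.575 0;1 0 -0.004 0.585 0;1 0 -0.004 0.588 0;1 0 -0.004 0.588 0"}}

```text
clock: 13.75
tcp_pos: [0.5233, 0.0068, 0.0391]
orientation: [[-0.999, 0.032, 0.002], [0.032, 0.999, 0.0], [-0.002, 0.0, -1.0]]
contact_force: [-0.6, -0.5, -2.6]
gripper_width: 0.0446
grasp_force: 29.6
```

Call:
{"fn": "arm_command", "kwargs": {"targets": "1 0 0 0.003 0;1 0 0 0.005 0;1 0 0 0.005 0;-0.2 0 0 0.005 0;-0.2 0 0 0.005 0;-0.2 0 0 0.005 0;-0.2 0 0 0.005 0"}}

```text
clock: 14.45
tcp_pos: [0.5227, 0.0066, 0.037]
orientation: [[-0.999, 0.032, 0.0], [0.032, 0.999, 0.0], [-0.0, 0.0, -1.0]]
contact_force: [-0.0, 0.4, 0.1]
gripper_width: 0.0518
grasp_force: 0.0
```

Call:
{"fn": "arm_command", "kwargs": {"targets": "-0.2 0 0 -0.1 0;-0.2 0 0 -0.25 0;-0.2 0 0 -0.45 0;-0.2 0 0 -0.65 0;-0.2 -0.2 0 -0.85 0;-0.2 -0.4 0 -0.95 0;-0.2 -0.4 0 -0.95 0;-0.2 -0.4 0 -0.95 0"}}

```text
clock: 15.25
tcp_pos: [0.6257, 0.0036, 0.2764]
orientation: [[-0.999, 0.034, 0.004], [0.034, 0.999, 0.002], [-0.004, 0.003, -1.0]]
contact_force: [0.3, 0.5, 0.4]
gripper_width: 0.0518
grasp_force: 0.0
```

```bash
python3 - <<'E'
from h import *
import pickle
s=monitor.state(); c=get_calibration("wrist"); im=snapshot("wrist"); pickle.dump((s,c,im),open("w4.pkl","wb"))
print(s["tcp_pos"],s["orientation"].round(3),s["joint_positions"].round(1),proj(c,np.array([[.5301,.0801,.062],[.5222,.0077,.062],[.5043,-.1228,.081]])))
cv2.imwrite("pics/w4.png",cv2.resize(im,(800,600),interpolation=cv2.INTER_CUBIC))
E
```

```text
[0.62574166 0.0036235  0.2763634 ] [[-0.999  0.034  0.004]
 [ 0.034  0.999  0.002]
 [-0.004  0.003 -1.   ]] [ 41.4  39.  -72.9  90.1  37.8  79.   52.8] [[342.07431936 101.60646051]
 [278.93607806  96.48027046]
 [157.63592508  82.54742528]]
```

View pics/w4.png

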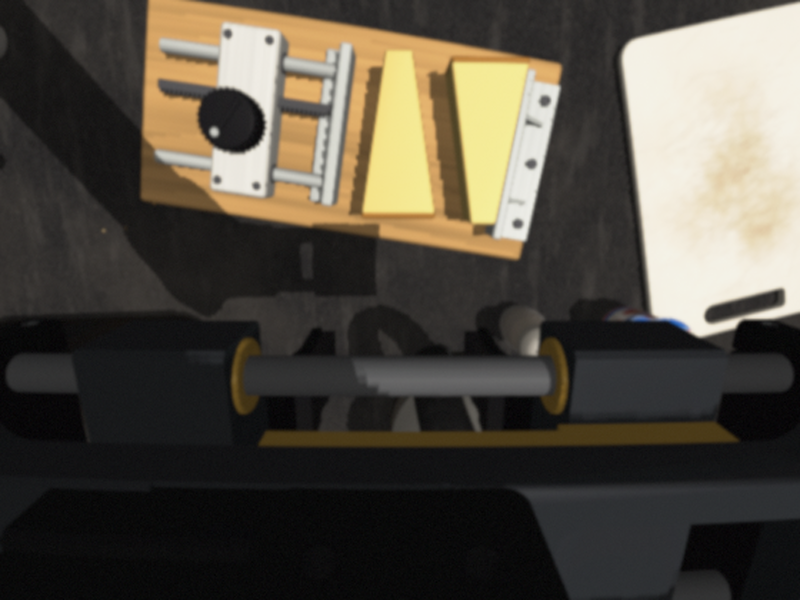

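The clamp is in full view. The laid wedge is at (362–435, 50–215) with its thin end up in the picture, head to tail with the other wedge at (450–530, 60–225). The knob is at (231,120). Next I'll measure the relative alignment.

```bash
cat > m.py <<'E'
from h import *
import pickle,sys
np.set_printoptions(precision=4,suppress=True)
def two(s,c,im,b_out,b_in,P=((.5222,.0077,177.5),(.5301,.0801,-2.5)),lo=(20,60,150)):
    sh=TRAP-np.sign(TRAP)*.0007
    for nm,b,p in (("out",b_out,P[0]),("in",b_in,P[1])):
        m=seg(im,b,lo); x,e=fit(c,m,sh,.062,p); a=np.radians(x[2]); u=np.array([np.cos(a),np.sin(a)])
        print(nm,m.sum(),x,"err mm",round(e,2))
        yield x
E
python3 - <<'E'
from m import *
s,c,im=pickle.load(open("w4.pkl","rb"))
o,i=two(s,c,im,(355,40,442,214),(440,55,535,225))
a=np.radians(i[2]); R=np.array([[np.cos(a),-np.sin(a)],[np.sin(a),np.cos(a)]])
print("out in wedge_in frame mm",R.T@(o[:2]-i[:2])*1000,"dyaw",o[2]-i[2]-180)
uvs=[(231,120)]
print("knob",[onz(c,[((u+.5)*.7-.5,(v+.5)*.7-.5)],.081)[0] for u,v in uvs])
E
```

```text
out 4020 [  0.5169   0.0073 177.7088] err mm 0.91
in 4106 [ 0.5315  0.078  -2.3158] err mm 0.73
out in wedge_in frame mm [-11.744  -71.2297] dyaw 0.024605321889396237
knob [array([ 0.5058, -0.1187,  0.081 ])]
```

```bash
python3 - <<'E'
from m import *
s,c,im=pickle.load(open("w4.pkl","rb"))
def o(u,v,z=.062): return onz(c,[((u+.5)*.7-.5,(v+.5)*.7-.5)],z)[0][:2]
for n,q in (("out",[(387,51),(411,51),(434,213),(362,214)]),("in",[(528,64),(452,62),(472,222),(494,225)])):
    P=np.array([o(*p) for p in q]); print(n,P.tolist(),P.mean(0),(P[0]+P[1])/2-(P[2]+P[3])/2)
S=cv2.cvtColor(im,cv2.COLOR_BGR2HSV)
# gradient profiles along axis through each wedge (image columns)
for n,col in (("out",int(399*.7)),("in",int(483*.7))):
    for ra,rb in ((28,52),(142,164)): print(n,ra,[tuple(int(t) for t in S[r,col]) for r in range(ra,rb,1)])
E
```

```text
out [[0.45752824039935275, 0.0009702416653676986], [0.45816412848348503, 0.01945339775144997], [0.5825423184275182, 0.034934989489901286], [0.5812523152177796, -0.024921105839326385]] [0.5199 0.0076] [-0.1241  0.0052]
in [[0.46988604841133086, 0.1102754230495654], [0.4670448124276868, 0.05097709871424633], [0.5910249783346696, 0.06661719552242382], [0.5941171085255847, 0.08513593610081313]] [0.5305 0.0783] [-0.1241  0.0047]
out 28 [(17, 134, 221), (17, 135, 221), (17, 134, 220), (17, 135, 218), (17, 135, 216), (17, 134, 217), (19, 131, 220), (22, 124, 231), (24, 116, 239), (25, 110, 243), (25, 108, 245), (25, 108, 245), (25, 108, 245), (26, 108, 244), (26, 107, 245), (26, 107, 245), (26, 108, 244), (26, 107, 245), (26, 107, 245), (26, 106, 245), (26, 106, 245), (26, 106, 245), (26, 107, 245), (26, 106, 245)]
out 142 [(26, 104, 245), (26, 104, 245), (26, 103, 245), (26, 103, 245), (26, 106, 244), (25, 113, 240), (23, 123, 231), (19, 142, 214), (17, 161, 192), (16, 166, 177), (16, 159, 168), (17, 144, 175), (17, 137, 186), (17, 136, 190), (17, 135, 189), (17, 135, 187), (17, 135, 189), (17, 135, 195), (17, 136, 205), (17, 135, 212), (17, 135, 216), (17, 136, 218)]
in 28 [(0, 17, 46), (15, 23, 45), (10, 17, 45), (10, 31, 49), (14, 62, 62), (15, 108, 97), (16, 128, 146), (17, 133, 188), (17, 135, 213), (17, 134, 221), (17, 139, 219), (17, 147, 207), (16, 158, 197), (16, 166, 193), (17, 157, 197), (20, 136, 214), (24, 115, 232), (26, 105, 241), (27, 99, 244), (27, 99, 245), (27, 99, 245), (27, 99, 245), (27, 99, 245), (27, 99, 245)]
in 142 [(27, 96, 245), (27, 96, 245), (28, 95, 244), (27, 94, 245), (27, 95, 245), (27, 94, 245), (27, 94, 245), (27, 95, 245), (27, 95, 245), (27, 95, 245), (27, 95, 245), (27, 95, 244), (27, 99, 241), (25, 111, 229), (22, 122, 194), (20, 127, 145), (18, 130, 112), (17, 130, 102), (16, 128, 102), (17, 124, 103), (17, 124, 107), (17, 131, 127)]
```

```bash
python3 - <<'E'
from m import *
s,c,im=pickle.load(open("w4.pkl","rb"))
f=lambda u,v: onz(c,[(u,v)],.062)[0][:2]
for n,u,a,b in (("out",279,34.7,152.6),("in",338,39.7,155.5)):
    A,B=f(u,a),f(u,b); print(n,A,B,A-B,(A+B)/2)
E
```

```text
out [0.457  0.0101] [0.5858 0.0055] [-0.1288  0.0046] [0.5214 0.0078]
in [0.464  0.0751] [0.5916 0.0759] [-0.1276 -0.0008] [0.5278 0.0755]
```

```bash
python3 - <<'E'
from m import *
s,c,im=pickle.load(open("w4.pkl","rb"))
g=cv2.cvtColor(im,cv2.COLOR_BGR2GRAY)
x0,y0,x1,y1=128,52,196,116
sub=(g[y0:y1,x0:x1]<62).astype(np.uint8); n,l,st,ce=cv2.connectedComponentsWithStats(sub); k=1+np.argmax(st[1:,4])
m=cv2.morphologyEx((l==k).astype(np.uint8),cv2.MORPH_OPEN,np.ones((9,9))); print("blob",m.sum(),st[k])
t=np.linspace(0,2*np.pi,60)
def sil(p):
    P=np.concatenate([np.c_[p[0]+.0225*np.cos(t),p[1]+.0225*np.sin(t),np.full(60,z)] for z in (.051,.081)])
    h=cv2.convexHull((proj(c,P)-[x0,y0]).astype(np.float32)); return h
ct=max(cv2.findContours(m,0,1)[0],key=cv2.contourArea)[:,0].astype(float)
def res(p): h=sil(p); return [cv2.pointPolygonTest(h,tuple(q),True) for q in ct]
r=least_squares(res,[.505,-.121],diff_step=1e-3,loss="soft_l1"); print(r.x,np.abs(r.fun).mean(), cv2.contourArea(sil(r.x)))
E
```

```text
blob 1406 [  11   11   46   43 1489]
[ 0.5043 -0.1217] 2.946084360924478 1739.3663791811114
```

Ends will match within about 1 mm once the jaw pushes along its axis, and the sides are parallel within 0.1°. The knob is at (0.504, -0.122), so I'll move over it now.

Call:
{"fn": "arm_command", "kwargs": {"targets": "-0.8 0.2 -0.2 0 0.04;-0.9 0.35 -0.35 0.1 0.08;-1 0.468 -0.519 0.3 0.12;-1 0.468 -0.519 0.4 0.156;-1 0.468 -0.519 0.4 0.156;-1 0.468 -0.519 0.4 0.156"}}

```text
clock: 15.9
tcp_pos: [0.4989, -0.1233, 0.1726]
orientation: [[-0.867, 0.498, -0.005], [0.498, 0.867, 0.0], [0.004, -0.002, -1.0]]
contact_force: [1.0, 1.1, 0.5]
gripper_width: 0.0854
grasp_force: 0.0
```

```bash
python3 - <<'E'
from h import *
s=monitor.state(); print(s["tcp_pos"],s["orientation"].round(4),s["joint_positions"].round(1),s["torque"])
E
```

```text
[ 0.49888606 -0.12329289  0.17255219] [[-8.673e-01  4.978e-01 -5.000e-03]
 [ 4.978e-01  8.673e-01  3.000e-04]
 [ 4.500e-03 -2.200e-03 -1.000e+00]] [ 60.4  32.9 -68.8 111.1  35.3  61.2  36.4] [ 0.11466952 -0.17200453  0.00904983]
```

Call:
{"fn": "arm_command", "kwargs": {"targets": "-1 0 0 0 0;-1 0 0 0.1 0;-1 0 0 0.25 0;-1 0 0 0.35 0;-1 0 0 0.4 0;-1 0 0 0.417 0;-1 0 0 0.417 0;-1 0 0 0.417 0"}}

```text
clock: 16.7
tcp_pos: [0.5029, -0.1221, 0.0717]
orientation: [[-0.867, 0.498, 0.003], [0.498, 0.867, -0.0], [-0.003, 0.001, -1.0]]
contact_force: [0.4, -0.9, 0.4]
gripper_width: 0.0869
grasp_force: 0.0
```

Call:
{"fn": "arm_command", "kwargs": {"targets": "-1 -0.005 0.003 0 0;0 -0.005 0.003 0 0;1 -0.005 0.003 0 0;1 -0.005 0.003 0 0;1 -0.005 0.003 0 0;1 -0.005 0.003 0 0;1 -0.005 0.003 0 0", "newtons": 40}}

```text
clock: 17.4
tcp_pos: [0.503, -0.1225, 0.0703]
orientation: [[-0.867, 0.498, 0.0], [0.498, 0.867, -0.0], [-0.0, -0.0, -1.0]]
contact_force: [0.6, 0.0, 0.6]
gripper_width: 0.0467
grasp_force: 0.0
```

```bash
python3 - <<'E'
from h import *
s=monitor.state(); print(s["tcp_pos"],s["joint_positions"].round(1),s["torque"],s["contact_force"])
E
```

```text
[ 0.50297293 -0.12254419  0.07029182] [ 53.5  39.8 -60.1 115.5  45.   51.8  28.6] [ 0.0304945  -0.13190114 -0.0474003 ] [0.55525969 0.04379009 0.64582919]
```

Call:
{"fn": "arm_command", "kwargs": {"targets": "1 0 0 0 0;1 0 0 0 0;1 0 0 0 0"}}

```text
clock: 17.7
tcp_pos: [0.503, -0.1224, 0.0703]
orientation: [[-0.867, 0.498, 0.0], [0.498, 0.867, 0.0], [-0.0, 0.0, -1.0]]
contact_force: [-0.4, 0.3, -0.4]
gripper_width: 0.0445
grasp_force: 40.0
```

Call:
{"fn": "arm_command", "kwargs": {"targets": "1 0 0 0 0.04;1 0 0 0 0.08;1 0 0 0 0.12;1 0 0 0 0.16;1 0 0 0 0.2;1 0 0 0 0.24;1 0 0 0 0.28;1 0 0 0 0.32;1 0 0 0 0.36;1 0 0 0 0.36"}}

```text
clock: 18.7
tcp_pos: [0.505, -0.1214, 0.0703]
orientation: [[0.083, 0.997, 0.005], [0.997, -0.083, 0.002], [0.002, 0.005, -1.0]]
contact_force: [4.9, 1.9, -5.6]
gripper_width: 0.0443
grasp_force: 40.0
```

```bash
python3 - <<'E'
from h import *
s=monitor.state(); print(s["tcp_pos"],s["joint_positions"].round(1),s["torque"],s["contact_force"])
E
```

```text
[ 0.50496569 -0.121412    0.07034916] [ 43.8  32.8 -45.2 115.9  33.1  44.4 -26.1] [ 0.41716914 -1.32618918 -0.06512518] [ 4.94872087  1.88358919 -5.63414579]
```

Call:
{"fn": "arm_command", "kwargs": {"targets": "1 0 0 0 0.04;1 0 0 0 0.08;1 0 0 0 0.12;1 0 0 0 0.16;1 0 0 0 0.2;1 0 0 0 0.24;1 0 0 0 0.28;1 0 0 0 0.28"}}

```text
clock: 19.5
tcp_pos: [0.5065, -0.1224, 0.0704]
orientation: [[0.821, 0.571, 0.008], [0.571, -0.821, 0.001], [0.007, 0.004, -1.0]]
contact_force: [8.1, -0.5, -10.5]
gripper_width: 0.0444
grasp_force: 40.0
```

```bash
cat > st.py <<'E'
from h import *
np.set_printoptions(precision=3,suppress=True)
s=monitor.state(); o=s["orientation"]; print(s["clock"],s["tcp_pos"],"az",np.degrees(np.arctan2(o[1,0],o[0,0])).round(2),s["joint_positions"].round(1),"T",s["torque"],"F",s["contact_force"],"eff",s["joint_efforts"],s["gripper_width"],s["grasp_force"])
E
python3 st.py
```

```text
19.5 [ 0.506 -0.122  0.07 ] az 34.83 [ 34.8  29.1 -32.8 116.3  23.7  40.7 -68.1] T [-0.208 -1.913 -0.078] F [  8.103  -0.54  -10.47 ] eff [  0.424 -45.002  -5.831 -13.089  -0.582   2.349  -0.305] 0.04436201606343009 40.004874067381024
```

Call:
{"fn": "arm_command", "kwargs": {"targets": "1 0.007 0.005 0.004 0.02;1 0.007 0.005 0.004 0.06;1 0.007 0.005 0.004 0.1;1 0.007 0.005 0.004 0.1;1 0.007 0.005 0.004 0.1"}}

```text
clock: 20.0
tcp_pos: [0.5072, -0.1229, 0.0702]
orientation: [[0.956, 0.293, 0.004], [0.293, -0.956, -0.001], [0.004, 0.002, -1.0]]
contact_force: [4.9, -1.8, 3.1]
gripper_width: 0.0444
grasp_force: 40.0
```

```bash
python3 st.py; python3 - <<'E'
from h import *
import pickle
c=get_calibration("side"); im=snapshot("side"); c2=get_calibration("wrist"); w=snapshot("wrist")
pickle.dump((c,im,c2,w),open("s5.pkl","wb"))
P=np.array([[.5301,.0801,.062],[.5222,.0077,.062],[.5283,.0381,.062],[.5043,-.122,.081]]); print(proj(c,P),proj(c2,P))
for i,(cc,m) in enumerate(((c,im),(c2,w))):
    k=cv2.inRange(cv2.cvtColor(m,cv2.COLOR_BGR2HSV),(18,50,60),(35,255,255)); n,l,st,ce=cv2.connectedComponentsWithStats(k)
    print([(st[j].tolist(),ce[j].round().tolist()) for j in range(1,n) if st[j,4]>150])
E
```

```text
20.0 [ 0.507 -0.123  0.07 ] az 17.04 [ 31.3  28.3 -28.3 116.3  20.5  40.  -82.9] T [-0.475 -0.848 -0.07 ] F [ 4.943 -1.832  3.09 ] eff [ -0.774 -39.149  -5.048 -12.003  -0.543   1.001   0.038] 0.044397377557977416 40.00040793791413
[[280.68464191 234.70864351]
 [286.46899442 248.82917897]
 [284.77551728 242.58353951]
 [296.91312244 272.60298751]] [[-73.80609135 107.47488985]
 [ 49.80002143 159.48466342]
 [ -3.30179482 131.95917536]
 [276.89133635 274.4729978 ]]
[([194, 136, 41, 50, 724], [210.0, 163.0]), ([319, 185, 16, 17, 197], [327.0, 193.0]), ([255, 231, 40, 88, 1034], [272.0, 282.0]), ([385, 240, 49, 32, 187], [410.0, 251.0]), ([410, 274, 34, 24, 229], [424.0, 288.0]), ([325, 351, 21, 17, 269], [335.0, 359.0])]
[([24, 0, 32, 17, 152], [36.0, 7.0]), ([0, 11, 139, 220, 16063], [40.0, 112.0]), ([160, 38, 50, 27, 191], [178.0, 49.0]), ([177, 92, 59, 32, 226], [209.0, 109.0]), ([300, 122, 141, 75, 1885], [369.0, 161.0]), ([191, 165, 33, 25, 182], [209.0, 177.0]), ([139, 179, 64, 35, 277], [170.0, 196.0]), ([176, 237, 19, 53, 548], [184.0, 263.0]), ([364, 237, 20, 53, 591], [375.0, 262.0]), ([165, 296, 336, 17, 3799], [344.0, 305.0])]
```

Call:
{"fn": "arm_command", "kwargs": {"targets": "1 0.006 0 0 0.035;1 0.008 0 0 0.07;1 0.008 0 0 0.105"}}

```text
clock: 20.4
tcp_pos: [0.5075, -0.1236, 0.0702]
orientation: [[0.999, -0.038, 0.001], [-0.038, -0.999, -0.002], [0.001, 0.002, -1.0]]
contact_force: [1.4, -3.8, 7.4]
gripper_width: 0.044
grasp_force: 40.0
```

```bash
python3 st.py
```

```text
20.4 [ 0.507 -0.124  0.07 ] az -2.19 [ 27.5  27.5 -23.4 116.3  17.   39.4 -99. ] T [-1.217 -0.257  0.14 ] F [ 1.435 -3.769  7.398] eff [ -0.882 -36.941  -6.082 -12.213  -0.957   0.202   0.612] 0.04400516702856968 39.995324704796076
```

Call:
{"fn": "arm_command", "kwargs": {"targets": "1 0 0 0 0.035;1 0 0 0 0.07"}}

```text
clock: 20.6
tcp_pos: [0.5074, -0.124, 0.0701]
orientation: [[0.967, -0.255, 0.001], [-0.255, -0.967, -0.003], [0.001, 0.003, -1.0]]
contact_force: [1.3, -5.9, 7.5]
gripper_width: 0.044
grasp_force: 40.0
```

```bash
python3 st.py
```

```text
20.6 [ 0.507 -0.124  0.07 ] az -14.79 [  25.1   27.   -20.2  116.4   14.7   38.9 -109.4] T [-1.32  -0.226  0.167] F [ 1.331 -5.858  7.548] eff [ -1.318 -37.074  -5.998 -12.217  -1.137   0.162   0.572] 0.0440354236858977 39.995978297665715
```

```bash
cat > ov.py <<'E'
from h import *
import sys
def ov(out):
    O=[]
    R=lambda a: np.array([[np.cos(np.radians(a)),-np.sin(np.radians(a))],[np.sin(np.radians(a)),np.cos(np.radians(a))]])
    T=np.array([.5301,.0801]); F=np.array([.5283,.0381])
    fi=TRAP@R(-2.5).T+T; fo=TRAP@R(177.5).T+F
    j=np.array([[-.065,.052],[.065,.052]])@R(-11.3).T+[.5121,-.0325]
    for n in ("side","wrist","scene"):
        c=get_calibration(n); im=snapshot(n); cv2.imwrite(f"pics/{out}_{n}.png",im)
        if n=="scene": continue
        f=5 if n=="side" else 1
        q=proj(c,[[.525,.03,.04]])[0]; big=cv2.resize(im,None,fx=f,fy=f,interpolation=cv2.INTER_CUBIC)
        if n=="side":
            for P,z,col in ((fi,.062,(0,0,255)),(fo,.062,(255,0,0)),(j,.05,(0,255,0))):
                cv2.polylines(big,[((proj(c,np.c_[P,np.full(len(P),z)])+.5)*f).astype(int)],len(P)>2,col,1)
            m=(q*f).astype(int); O.append(big[m[1]-250:m[1]+250,m[0]-200:m[0]+200])
        else: O.append(cv2.copyMakeBorder(cv2.resize(im,(400,300)),0,200,0,0,0))
    cv2.imwrite(f"pics/{out}.png",np.hstack(O))
ov(sys.argv[1])
E
python3 ov.py a6; python3 st.py
```

```text
20.75 [ 0.507 -0.124  0.07 ] az -14.62 [  25.1   27.   -20.2  116.4   14.7   38.9 -109.3] T [-1.208 -0.317 -0.099] F [ 0.661 -5.024  8.655] eff [ -2.711 -37.249  -5.375 -12.08   -1.054   0.176   0.002] 0.04426139117457983 40.00091291964054
```

View pics/a6.png

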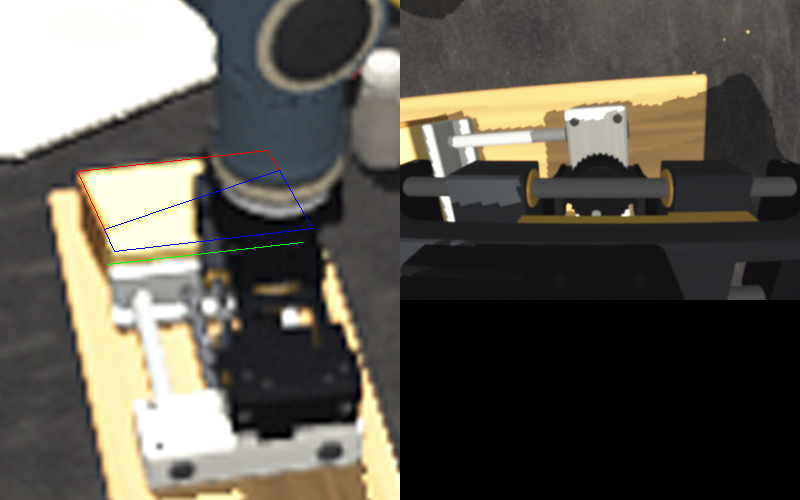

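```bash
cat > jaw.py <<'E'
from h import *
import sys
def jaw(tag,names=("side","wrist")):
    xc=np.array([.981,-.196]); yc=np.array([.196,.981]); O=np.array([.5121,-.0325])
    for n in names:
        c=get_calibration(n); im=cv2.imread(f"pics/{tag}_{n}.png") if tag else snapshot(n)
        S=cv2.cvtColor(im,cv2.COLOR_BGR2HSV).astype(np.float32)
        for x in ((-.06,-.055,-.05,-.045,-.04) if n=="side" else (.02,.03,.04,.05,.06)):
            y=np.arange(.036,.066,.001); P=np.c_[O+x*xc+y[:,None]*yc,np.full(len(y),.05)]; q=proj(c,P).astype(np.float32)
            v=cv2.remap(S,q[:,:1],q[:,1:],1)[:,0]; sat=v[:,1]
            k=np.argmax(np.diff(sat)); print(n,x,"jump at",round(y[k]+.0005,4),sat[::3].astype(int).tolist())
jaw(sys.argv[1])
E
python3 jaw.py a6
```

```text
side -0.06 jump at 0.0515 [4, 1, 0, 2, 25, 64, 119, 125, 120, 100, 87]
side -0.055 jump at 0.0505 [5, 1, 0, 3, 12, 67, 126, 124, 99, 47, 27]
side -0.05 jump at 0.0515 [4, 1, 0, 5, 17, 84, 127, 126, 91, 48, 30]
side -0.045 jump at 0.0505 [6, 3, 0, 4, 29, 100, 122, 122, 88, 54, 29]
side -0.04 jump at 0.0495 [7, 3, 0, 3, 45, 110, 120, 117, 93, 61, 27]
wrist 0.02 jump at 0.0615 [20, 6, 9, 6, 8, 7, 5, 5, 4, 2, 5]
wrist 0.03 jump at 0.0595 [9, 10, 8, 0, 2, 12, 16, 8, 33, 38, 26]
wrist 0.04 jump at 0.0505 [10, 9, 8, 0, 1, 73, 126, 124, 124, 119, 63]
wrist 0.05 jump at 0.0515 [8, 9, 8, 1, 1, 68, 124, 123, 125, 119, 63]
wrist 0.06 jump at 0.0515 [9, 10, 9, 1, 2, 61, 124, 123, 124, 119, 62]
```

Call:
{"fn": "arm_command", "kwargs": {"targets": "1 0 0 0 0.012;1 0 0 0 0.024"}}

```text
clock: 20.95
tcp_pos: [0.5073, -0.1242, 0.0702]
orientation: [[0.946, -0.324, 0.001], [-0.324, -0.946, -0.003], [0.002, 0.003, -1.0]]
contact_force: [1.6, -5.5, 6.8]
gripper_width: 0.0441
grasp_force: 40.0
```

```bash
python3 st.py; python3 ov.py a7; python3 st.py;  python3 jaw.py a7 | cut -c1-40
python3 - <<'E'
from h import *
import pickle
s,c,im=pickle.load(open("w4.pkl","rb")); xc=np.array([.981,-.196]); yc=np.array([.196,.981]); O=np.array([.5121,-.0325])
for x in (-.04,-.02,.02,.05):
    y=np.arange(-.035,.01,.0015); q=proj(c,np.c_[O+x*xc+y[:,None]*yc,np.full(len(y),.05)]).astype(np.float32)
    v=cv2.remap(im.astype(np.float32),q[:,:1],q[:,1:],1)[:,0]; print(x,v.mean(1).astype(int).tolist())
E
```

```text
20.95 [ 0.507 -0.124  0.07 ] az -18.91 [  24.2   26.8  -19.1  116.5   14.    38.7 -112.9] T [-1.36  -0.249  0.372] F [ 1.58  -5.465  6.84 ] eff [ -1.982 -37.026  -5.361 -12.181  -1.356   0.135  -0.056] 0.044064452578843546 39.99986699782312
21.1 [ 0.507 -0.124  0.07 ] az -18.88 [  24.2   26.8  -19.1  116.5   13.9   38.7 -112.8] T [-1.348 -0.229  0.061] F [ 2.142 -5.457  6.908] eff [ -2.619 -37.139  -5.281 -12.119  -1.197   0.149  -0.096] 0.044333033819064976 40.000998163595796
side -0.06 jump at 0.0515 [5, 2, 0, 1, 1
side -0.055 jump at 0.0505 [6, 3, 1, 3, 
side -0.05 jump at 0.0515 [6, 5, 1, 3, 1
side -0.045 jump at 0.0505 [6, 5, 0, 2, 
side -0.04 jump at 0.0495 [6, 3, 0, 0, 3
wrist 0.02 jump at 0.0515 [16, 18, 0, 1,
wrist 0.03 jump at 0.0645 [16, 9, 10, 7,
wrist 0.04 jump at 0.0625 [7, 10, 10, 0,
wrist 0.05 jump at 0.0515 [10, 10, 8, 0,
wrist 0.06 jump at 0.0515 [10, 9, 8, 1, 
-0.04 [172, 171, 171, 171, 171, 171, 170, 169, 170, 171, 160, 134, 132, 173, 205, 216, 218, 212, 181, 132, 100, 112, 141, 157, 160, 161, 161, 160, 158, 143, 109]
-0.02 [170, 169, 169, 170, 165, 160, 172, 200, 211, 210, 193, 155, 141, 173, 204, 214, 215, 210, 184, 134, 104, 115, 150, 167, 170, 170, 170, 170, 166, 146, 108]
0.02 [159, 158, 159, 158, 150, 137, 159, 195, 209, 203, 180, 144, 131, 170, 202, 213, 215, 211, 189, 142, 104, 109, 134, 150, 154, 152, 150, 149, 139, 111, 87]
0.05 [145, 146, 143, 139, 138, 139, 146, 155, 158, 152, 140, 125, 125, 168, 202, 213, 215, 212, 189, 142, 107, 111, 139, 157, 162, 162, 163, 161, 150, 118, 87]
```

The torque rose to 0.37 N m and the jaw stopped advancing at y≈51 mm, so the clutch has just slipped, by only a few degrees. I'll release and lift.

Call:
{"fn": "arm_command", "kwargs": {"targets": "-1 0 0 0 0.024;-1 0 0 0 0.024;-1 0 0 0 0.024;-1 0 0 0 0.024;-1 0 0 0 0.024;-1 0 0 0 0.024"}}

```text
clock: 21.7
tcp_pos: [0.5068, -0.1218, 0.0691]
orientation: [[0.919, -0.394, -0.001], [-0.394, -0.919, 0.0], [-0.001, 0.0, -1.0]]
contact_force: [-0.5, -0.5, -0.2]
gripper_width: 0.0827
grasp_force: 0.0
```

Call:
{"fn": "arm_command", "kwargs": {"targets": "-1 0 0 -0.1 0;-1 0 0 -0.3 0;-1 0 0 -0.5 0;-1 -0.1 -0.1 -0.7 0;-1 -0.3 -0.25 -0.9 0;-1 -0.4 -0.36 -0.9 0;-1 -0.4 -0.36 -0.9 0;-1 -0.4 -0.36 -0.9 0"}}

```text
clock: 22.5
tcp_pos: [0.4501, 0.0037, 0.2962]
orientation: [[0.921, -0.388, 0.004], [-0.388, -0.921, -0.0], [0.003, -0.001, -1.0]]
contact_force: [-0.1, 0.6, 0.3]
gripper_width: 0.087
grasp_force: 0.0
```

```bash
python3 st.py; python3 ov.py a8; python3 - <<'E'
from m import *
c=get_calibration("wrist"); im=snapshot("wrist"); s=monitor.state(); pickle.dump((s,c,im),open("w8.pkl","wb"))
xc=np.array([.981,-.196]); yc=np.array([.196,.981]); O=np.array([.5121,-.0325])
W=lambda x,y,z: proj(c,np.r_[O+x*xc+y*yc,z])[0]
print("corners px",[W(x,y,.062).round() for x,y in((-.07,.05),(.07,.05),(.07,.135),(-.07,.135))])
# rectified top view of z=.062 plane, 0.5 mm/px: cols = clamp x -100..100, rows = clamp y 150..20
xs=np.arange(-.1,.1,.0005); ys=np.arange(.15,.02,-.0005); X,Y=np.meshgrid(xs,ys)
P=np.c_[(O+X.reshape(-1,1)*xc+Y.reshape(-1,1)*yc),np.full(X.size,.062)]; q=proj(c,P).astype(np.float32).reshape(*X.shape,2)
r=cv2.remap(im,q[...,0],q[...,1],cv2.INTER_CUBIC); cv2.imwrite("pics/rect.png",r)
h=cv2.cvtColor(r,cv2.COLOR_BGR2HSV)
Y_=(h[...,0]>=20)&(h[...,0]<35)&(h[...,1]>60)&(h[...,2]>60)
R_=(h[...,0]>=13)&(h[...,0]<20)&(h[...,1]>145)
for y in np.arange(.128,.052,-.008):
    i=int(round((.15-y)/.0005)); k=np.flatnonzero(Y_[i]); print(round(y,3),"yellow x mm",xs[k[0]]*1e3 if len(k) else None,xs[k[-1]]*1e3 if len(k) else None,len(k)*.5)
for x in (-.05,-.03,0,.03,.05):
    j=int(round((x+.1)/.0005)); k=np.flatnonzero(Y_[:,j]); print("x",x,"yellow y mm",ys[k[0]]*1e3 if len(k) else None,ys[k[-1]]*1e3 if len(k) else None,len(k)*.5)
E
```

```text
22.5 [0.45  0.004 0.296] az -22.86 [  20.1    4.1  -27.1  111.4    2.1   64.7 -120.8] T [ 0.028 -0.     0.024] F [-0.111  0.624  0.327] eff [ -0.433 -26.855  -1.216 -23.519  -0.133   0.06   -0.134] 0.08704428267252139 0.0
corners px [array([257., 191.]), array([230.,  78.]), array([162.,  95.]), array([193., 205.])]
0.128 yellow x mm -68.49999999999997 59.000000000000135 128.0
0.12 yellow x mm -67.49999999999997 60.000000000000135 128.0
0.112 yellow x mm -65.99999999999997 57.500000000000135 124.0
0.104 yellow x mm -64.99999999999997 57.500000000000135 123.0
0.096 yellow x mm -63.49999999999997 59.000000000000135 123.0
0.088 yellow x mm -62.49999999999997 60.000000000000135 123.0
0.08 yellow x mm -60.99999999999997 61.500000000000135 123.0
0.072 yellow x mm -62.49999999999997 62.50000000000014 125.5
0.064 yellow x mm -62.49999999999997 64.00000000000014 127.0
0.056 yellow x mm -60.99999999999997 65.00000000000014 126.5
x -0.05 yellow y mm 133.49999999999997 49.99999999999991 84.0
x -0.03 yellow y mm 132.99999999999997 49.99999999999991 83.5
x 0 yellow y mm 132.99999999999997 49.99999999999991 83.5
x 0.03 yellow y mm 132.99999999999997 49.99999999999991 83.5
x 0.05 yellow y mm 132.99999999999997 49.49999999999991 84.0
```

```bash
python3 -c "
from h import *
print(close_job())"
```

```text
the job is handed in; nothing more can be done
None
```

The wedge lies flat beside the other one, head to tail, and the jaw is closed on the 83 mm block; ends are level to about 1 mm, the clutch slipped about 3–8°, and I handed the job in at about 22.7 s.

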